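Hold a spread retaining ring at the shaft groove

TASK

Press the jig's treadle all the way down to its stop, so that the shaft rises and its groove comes clear of the sleeve, and let it stay down. Then pick up the ring pliers by both handles, squeeze them fully so that the ring spreads, bring the ring over the top end of the shaft and lower it to the groove without pushing the shaft back down. Finish while still holding the pliers squeezed and level, the open ring level with the groove, the shaft in its middle, carried by the gripper alone; leave the things standing round about where they are.

Things in the scene. Friction and masses are not known exactly. Their poses are not given: they have to be found in the camera images.
- jig: Bench jig fixed to the desk; origin on the desk on the shaft's axis, z up. Base plate x -33..33, y -177..42 mm, 10 mm thick. At the origin an upright steel sleeve, 34 mm diameter, top 44 mm above the desk (48 mm flange below 16 mm); a shaft stub rises from it. The treadle lies along -y, pivoted at y -65 mm, 30 mm high, between cheeks 40 mm high.
- treadle (a joint): Sprung treadle hinge, rad: 0 = up (as found), 0.33 = down on its stop. The pad takes about 8 N at first, 11 N at the stop; a stiff friction pivot keeps it where it is left. Its full travel lifts the shaft 22 mm. About 5 N down on the shaft would push it back.
- treadle_pad (a point): Centre of the top face of the treadle's rubber-covered plate (50 mm along jig x, 44 mm along y), 138 mm from the shaft along jig -y. Treadle up: 48 mm above the desk, sloping up away from the shaft by 0.165 rad; at the stop 24 mm above the desk.
- groove (a point): Centre of the groove in the shaft stub, on its axis; moves with the shaft. Groove 13 mm in diameter, 12 mm wide (6 mm above and below this point); shaft otherwise 18 mm in diameter, its top end 16 mm above this point. Treadle up: 38 mm above the desk, hidden in the sleeve; treadle down: 60 mm, clear of the sleeve.
- pliers: Loose ring pliers, 0.12-0.2 kg, flat on the desk. Origin under the pivot (boss 18 mm wide, 22 high), x to the ring, z up. Two black handles, x -29..-95, z 0..26 mm; the levers do not cross: squeezing spreads the tips. Width over handles at x -60: 52 mm relaxed (each splayed 0.17 rad, wider to the rear), 32 mm squeezed, faces then parallel. Both levers move equally.
- pliers_grip (a point): Point midway between the two handles, half-way up, where they are squeezed: x -60, y 0, z 13 mm in the pliers' frame; axes as the pliers'.
- ring_center (a point): Centre of the steel retaining ring, split in two halves, one fixed on each tip of the pliers: x 50, y 0, z 13 mm in the pliers' frame; in the middle whether closed or spread. Ring 4 mm thick (z +-2), 16 mm inner and 24 mm outer diameter closed; fully spread each half stands about 8 mm farther out and passes the 18 mm shaft. Tip arms 8 mm high.
- lever_left (a joint): Angle of each handle, rad: 0 = relaxed, ring closed; 0.17 = handles squeezed to the stop, ring fully spread. A spring opens the handles: at the grip about 6 N at first, 12 N at the stop.
- petri_dish: Bystander, loose: clear round dish, 57 mm across, 13 mm high. Origin at the centre of its underside.
- loupe: Bystander, loose: black eyepiece loupe, 35 mm across, 34 mm high. Origin at the centre of its underside.
- tape_roll: Bystander, loose: roll of white tape, 68 mm across, 19 mm high. Origin at the centre of its underside.
- marker: Bystander, loose: black marker pen, 131 mm long, 20 mm high. Origin at the centre of its underside.
There are look-alikes about, which are no part of the job. What is shaped like the pliers but orange is not meant. What is shaped like the jig but green is not meant.

How it is judged:
On the way, in this order (a step that is already met when the one before it is completed fails the run):
1. the treadle is down at its stop (value of joint treadle above 0.3 rad), for 0.2 s.
2. the squeezed pliers hold the spread ring above the end of the shaft (value of joint lever_left above 0.14 rad and horizontal distance between ring_center and groove below 0.01 m and z of ring_center in the frame of groove above 0.016 m), for 0.1 s.
At the end, for the whole second after the job is handed in: Treadle still down (>= 0.29 rad); pliers gripped (> 5 N), squeezed to >= 0.14 rad, level within 0.12 rad, at rest; ring centre within 5 mm of the shaft axis and 4 mm of the groove's middle height, between its walls; pliers bear on the jig with under 2 N (value of joint treadle above 0.29 rad and value of joint lever_left above 0.14 rad and horizontal distance between ring_center and groove below 0.005 m and z of ring_center in the frame of groove between -0.004 and 0.004 m and angle between pliers's own z axis and vertical below 0.12 rad and contact force between the fingers and pliers above 5 N and contact force between pliers and jig below 2 N and linear speed of pliers below 0.02 m/s); the arm keeps its last pose, push and grip.
It fails at once if the petri dish is moved more than 30 mm (distance of petri_dish from where it was at the start of the episode above 0.03 m).
It fails at once if the loupe is moved more than 30 mm (distance of loupe from where it was at the start of the episode above 0.03 m).
It fails at once if the tape roll is moved more than 30 mm (distance of tape_roll from where it was at the start of the episode above 0.03 m).
It fails at once if the marker is moved more than 30 mm (distance of marker from where it was at the start of the episode above 0.03 m).
It also fails if it takes over 58 s, if anything falls off the work surface, if the arm or the gripper's body presses on something with over 40 N, if the wrist force passes 120 N, or if a joint passes its speed limit or range.

ROBOT

A 7-joint arm with a two-finger parallel gripper is mounted at the origin on a cart in front of the work surface, level with it; the furniture and walls round the work are solid. World frame = base frame: x ahead of the robot, y to its left, z up, the work surface at z = 0. Lengths are in m, angles in rad, forces in N, time in s.
With the tool pointing down it reaches from about 0.425 to 0.95 m from the base axis. Payload 4.7 kg.
Tool frame: the origin (TCP) lies between the finger pads; the fingertips stand 22 mm ahead of it and the grasp point (between the pads) lies 3 mm ahead of it (nose_length is the distance from the TCP to the fingertips, in m); z points along the fingers, y is the direction in which the jaws open and shut (so a half turn about z gives the same grasp; the last joint's range is limited). The gripper opens to 85 mm and grips with 20 to 120 N. Pads are 22 mm wide; open, the fingers measure 114 mm over their backs; the gripper's body (76 mm by 85 mm) begins 54 mm behind the grasp point. The pads swing forward as they close: fully open they stand 13 mm farther back than shut.
Start: joints at [-1.205, 0.469, -0.049, 1.532, 0.024, 1.141, -0.082], TCP at [0.26, 0.623, 0.253] pointing down, gripper open.
Joint ranges: [-2.59, 2.59], [-0.33, 1.99], [-1.39, 1.29], [0.1, 2.45], [-1.04, 4.18], [0.21, 1.99], [-2.66, 2.66]. Speed limits (rad/s): [2.57, 2.57, 3.14, 3.14, 3.14, 3.14, 3.14].

INTERFACE

Orientations are given as a 3x3 rotation matrix whose columns are the frame's x, y, z axes.
In Python, from rig import state, snapshot, calibration, job_done, nose_length gives the robot as it stands.
- The arm moves only by the shell command python3 -m crank 'ROWS'. ROWS is JSON, a list of rows, each a list of 7 numbers: the shift along the tool's x, y, z in cm, then the turn, a rotation vector about the tool's x, y, z in rad, then the finger opening in cm, from 0 to 8.54. A call has 1 to 20 rows; each row is the pose to reach, as a shift and turn from the pose commanded when the call began, along the tool's axes at that moment; what a row does not reach only later rows make up. A row lasts 1/12 s, in which the tool goes at most 41.7 mm and 7.16 degrees, less where a joint would pass 70% of its speed; a pose out of reach is approached as far as the arm can. A call with a gripper value outside its range is refused whole. The fingers move at their own pace and stop on an object; the grip force is fixed at half the most. Time passes only in rows, so rows that repeat a pose let the fingers close. It gives the time, the measured TCP pose, the force and the opening at its end, in the units of the state.
- state(): the state, without advancing time (a new reading comes with each control period).
- snapshot(name): name is "scene" or "side" or "wrist"; returns the picture (480x640x3 uint8, red, green, blue); there is no depth.
- calibration(name): a dict with "intrinsics" (3x3 intrinsics, pixels), "D" ([k1, k2, p1, p2, k3] as OpenCV has them; the pictures are not rectified), "world_to_cam" (4x4, takes a point from world to camera coordinates). Camera axes: x right, y down, z forward; pixel columns grow to the right and rows downward; lengths in m; the calibration is good to about 2 mm. A picture is of the moment at which its call begins: read the wrist's pose just before it. calibration takes no time and is no camera call; for the wrist camera it gives the pose at the moment of the call.
- job_done(): hands the job in, once; it reports no verdict.
The state is a dict: "time": time; "joint_pos": joint angles; "joint_velocities": joint speeds; "effort": joint torques, N m; "ee_pos": TCP position; "tcp_rot": TCP orientation; "ft_force": force on the tool from outside, world axes, zero at the start; "moment": the same for the moment, N m; "opening": opening from 0.0 (shut) to 1.0 (fully open).
Only numpy, scipy, OpenCV 4.12 (cv2) and the standard library are available. Lean on these libraries where they do the work, as an engineer would, in place of code of your own. Each camera call takes 0.05 s, during which the arm holds its last target.

## Working session

There is one attempt and no reset: what is moved stays moved. The work goes in short steps, Python scripts to look and compute and a shell command to move; the robot and the scene stay as the last step left them, time stands still between calls to the robot, and variables do not carry over. Pictures are saved under pics/ and viewed, and the job is handed in when it is done.

```bash
mkdir -p pics; ls
python3 - <<'E'
from rig import *
import cv2,numpy as np
s=state();print(s['time'],s['ee_pos'],s['tcp_rot'],s['opening'],nose_length() if callable(nose_length) else nose_length)
for n in ["scene","side","wrist"]:
    c=calibration(n);print(n,np.round(c['intrinsics'],1).tolist(),np.round(c['D'],4),np.round(c['world_to_cam'],4).tolist())
    cv2.imwrite(f'pics/{n}0.png',snapshot(n)[:,:,::-1])
E
```

```text
pics
0.0 [0.25936104 0.62260324 0.25224967] [[-9.23120128e-01  3.84511015e-01 -7.13245421e-04]
 [ 3.84511675e-01  9.23118345e-01 -1.81476479e-03]
 [-3.93871188e-05 -1.94949710e-03 -9.99998099e-01]] 0.9967386325687618 0.022
scene [[442.4, 0.0, 324.4], [0.0, 442.4, 234.6], [0.0, 0.0, 1.0]] [-0.096  0.     0.     0.     0.   ] [[0.813, -0.582, 0.0154, -0.5233], [-0.393, -0.5681, -0.7231, 0.246], [0.4296, 0.5819, -0.6906, 0.6989], [0.0, 0.0, 0.0, 1.0]]
side [[458.7, 0.0, 319.1], [0.0, 458.7, 240.3], [0.0, 0.0, 1.0]] [-0.0886  0.      0.      0.      0.    ] [[0.9117, -0.4105, -0.0179, -0.5731], [-0.2787, -0.5858, -0.761, 0.1896], [0.3019, 0.6988, -0.6485, 0.8524], [0.0, 0.0, 0.0, 1.0]]
wrist [[344.6, 0.0, 320.4], [0.0, 344.6, 241.3], [0.0, 0.0, 1.0]] [-0.0137  0.      0.      0.      0.    ] [[0.3849, 0.923, -0.0023, -0.6735], [0.8878, -0.3696, 0.2742, -0.0342], [0.2522, -0.1076, -0.9617, 0.3782], [0.0, 0.0, 0.0, 1.0]]
```

View pics/scene0.png

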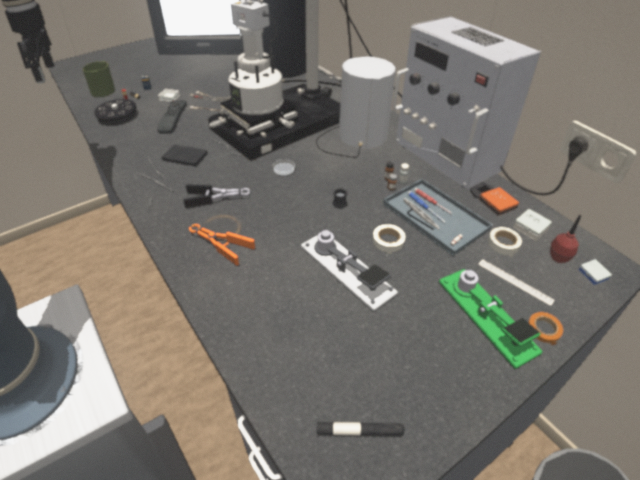

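View pics/side0.png

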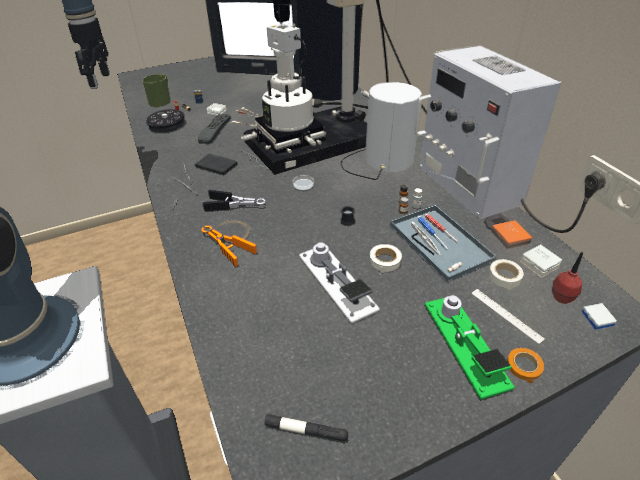

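View pics/wrist0.png

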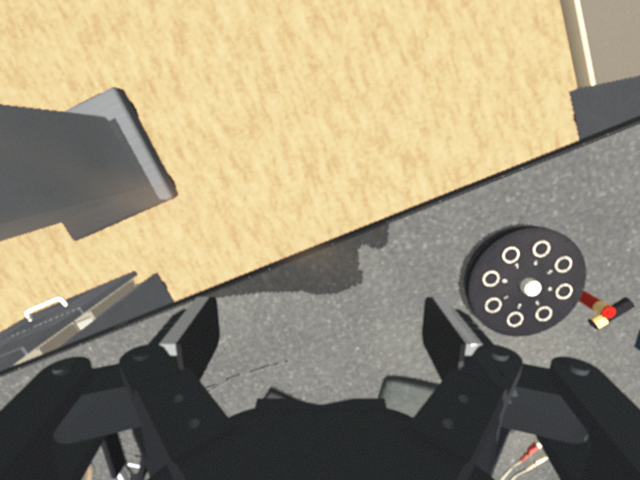

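The white jig is at about (350,268) in the scene view, with the black pliers at (215,193). The orange pliers and green jig are the look-alikes. I'll enlarge the two that matter.

```bash
cat > h.py <<'E'
import numpy as np,cv2
from rig import *
def ray(n,uv,c=None):
    c=c or calibration(n);K=np.array(c['intrinsics']);D=np.array(c['D']);T=np.array(c['world_to_cam'])
    p=cv2.undistortPoints(np.array([[uv]],float),K,D)[0,0]
    d=T[:3,:3].T@np.array([p[0],p[1],1]);o=-T[:3,:3].T@T[:3,3];return o,d/np.linalg.norm(d)
def plane(n,uv,z,c=None):
    o,d=ray(n,uv,c);return o+d*(z-o[2])/d[2]
def tri(rs):
    A=np.zeros((3,3));b=np.zeros(3)
    for o,d in rs:
        P=np.eye(3)-np.outer(d,d);A+=P;b+=P@o
    x=np.linalg.solve(A,b);return x,[np.linalg.norm(np.cross(x-o,d)) for o,d in rs]
def proj(n,X,c=None):
    c=c or calibration(n);T=np.array(c['world_to_cam'])
    return cv2.projectPoints(np.atleast_2d(np.array(X,float)),cv2.Rodrigues(T[:3,:3])[0],T[:3,3],np.array(c['intrinsics']),np.array(c['D']))[0][:,0]
def crop(src,x,y,w,h,k,out):
    im=cv2.imread(src) if isinstance(src,str) else src[:,:,::-1]
    im=cv2.resize(im[y:y+h,x:x+w],None,fx=k,fy=k,interpolation=cv2.INTER_CUBIC)
    for i in range(0,w,10):
        cv2.putText(im,str(x+i),(i*k,10),0,.32,(0,255,255),1) if i%20==0 else 0
        cv2.line(im,(i*k,12),(i*k,18),(0,255,255),1)
    for i in range(0,h,10):
        cv2.putText(im,str(y+i),(0,i*k+4),0,.32,(0,255,255),1) if i%20==0 else 0
    cv2.imwrite(out,im)
E
python3 - <<'E'
from h import *
crop('pics/scene0.png',295,225,110,85,7,'pics/a1.png')
crop('pics/side0.png',290,235,100,85,7,'pics/a2.png')
crop('pics/scene0.png',175,170,90,55,8,'pics/a3.png')
crop('pics/side0.png',195,180,90,55,8,'pics/a4.png')
E
```

```text
(no output)
```

View pics/a1.png

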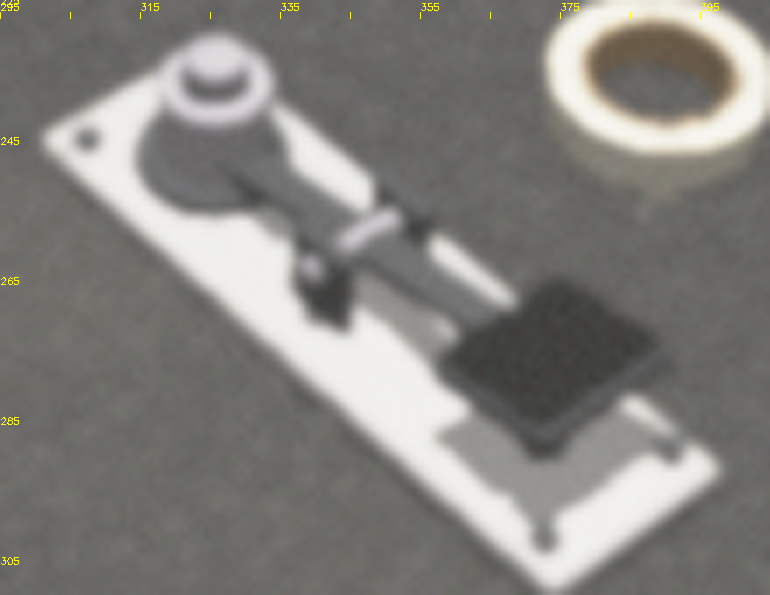

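View pics/a2.png

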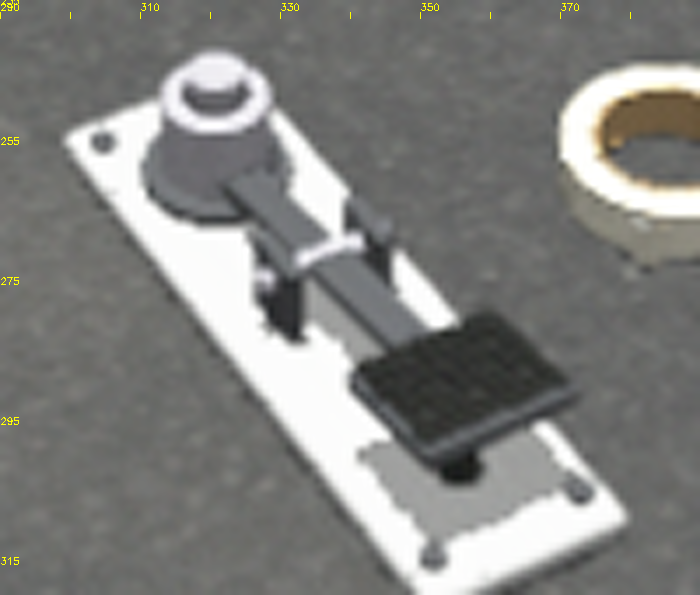

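View pics/a3.png

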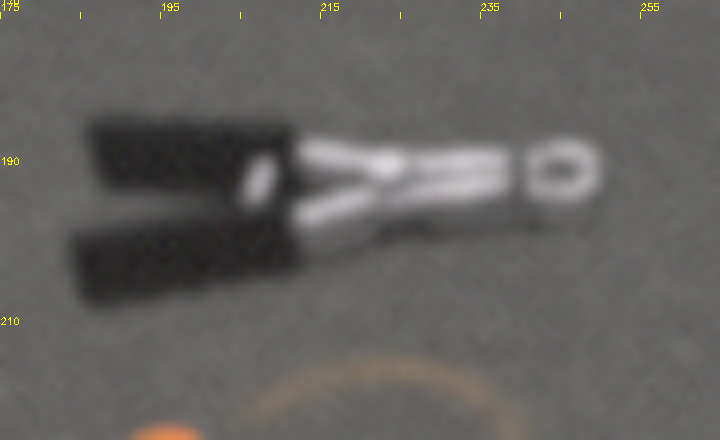

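View pics/a4.png

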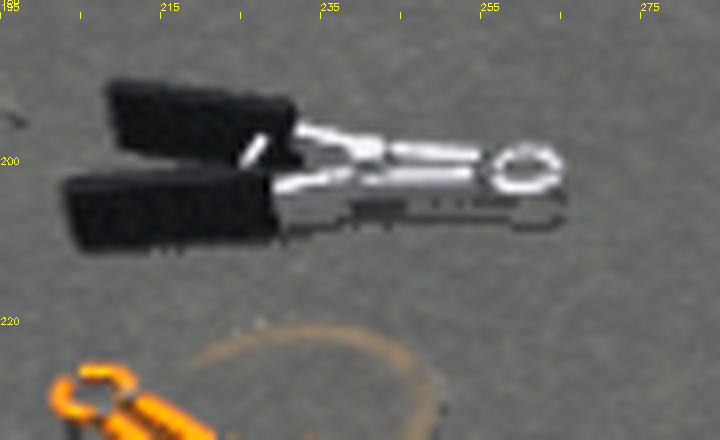

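Run:
```python
from h import *
from scipy.optimize import least_squares
S='scene';D='side'
print('shaft top',tri([ray(S,(325.9,232.9)),ray(D,(321,245))]))
print('ring',tri([ray(S,(245.4,191.5)),ray(D,(260.6,201))]),plane(S,(245.4,191.5),.014),plane(D,(260.6,201),.014))
print('boss',plane(S,(223.1,190.6),.022),plane(D,(241,198.5),.022))
for n,u in [(S,(301,245)),(S,(374,309.6)),(S,(398.1,291.7)),(D,(299.3,254.6)),(D,(380,308.6))]: print(n,plane(n,u,.01))
print('marker',plane(D,(306,428),.01),'loupe',plane(D,(348,222),.0),'tape',plane(D,(385,262),.01),'dish',plane(D,(303,184),0.005))
print('orange',plane(D,(203,232),.01),plane(D,(255,248),.01), plane(D,(236,262),.01))
jm=[(S,(301,245),(-33,42,10)),(S,(374,309.6),(-33,-177,10)),(S,(398.1,291.7),(33,-177,10)),(D,(299.3,254.6),(-33,42,10)),(D,(380,308.6),(33,-177,10)),(S,(325.9,232.9),(0,0,54)),(D,(321,245),(0,0,54)),
 (S,(375.5,275.6),(0,-138,48)),(D,(356,288.5),(0,-138,48))]
def f(p,m):
    c,s=np.cos(p[2]),np.sin(p[2]);r=[]
    for n,u,X in m:
        X=np.array(X)/1000;r+=list(proj(n,[c*X[0]-s*X[1]+p[0],s*X[0]+c*X[1]+p[1],X[2]])[0]-u)
    return r
sh=tri([ray(S,(325.9,232.9)),ray(D,(321,245))])[0]
for y0 in (-2,-1,0,1,2,3):
    r=least_squares(f,[sh[0],sh[1],y0],args=(jm,),loss='soft_l1');print(y0,r.x,r.cost)
best=r
print(np.round(np.reshape(f(r.x,jm),(-1,2)),1).tolist())
```

```text
shaft top (array([ 0.61312191, -0.04664079,  0.04788809]), [np.float64(0.0004915502683844693), np.float64(0.0004915502683844509)])
ring (array([0.55978582, 0.20599824, 0.01590078]), [np.float64(0.00013369582048026744), np.float64(0.00013369582048043007)]) [0.56088948 0.20843962 0.014     ] [0.56036716 0.20842535 0.014     ]
boss [0.5149282  0.23219868 0.022     ] [0.51608223 0.22952503 0.022     ]
scene [ 0.57285281 -0.0142876   0.01      ]
scene [ 0.59046969 -0.23105467  0.01      ]
scene [ 0.65563583 -0.22533051  0.01      ]
side [ 0.57380209 -0.01613019  0.01      ]
side [ 0.65582091 -0.2272504   0.01      ]
marker [ 0.4300189  -0.39192424  0.01      ] loupe [0.72881118 0.05230902 0.        ] tape [ 0.73151977 -0.11720615  0.01      ] dish [0.6919461  0.24581413 0.005     ]
orange [0.39839137 0.15432598 0.01      ] [0.49217147 0.0468634  0.01      ] [0.44012682 0.02065815 0.01      ]
-2 [ 0.60970004 -0.05305813  0.0780358 ] 1.8555054786559262
-1 [ 0.60970004 -0.05305813  0.0780358 ] 1.8555054786559528
0 [ 0.60970004 -0.05305813  0.0780358 ] 1.8555054786559162
1 [ 0.60970004 -0.053
[... 1139 characters left out ...]
                            ^^^^^^^^^^^^^^^^^^^^^^
                             mf)
                             ^^^
    df = [f_eval - f0 for f_eval in f_evals]
                                    ^^^^^^^
    f = np.atleast_1d(self.fun(x, *self.args, **self.kwargs))
                      ~~~~~~~~^^^^^^^^^^^^^^^^^^^^^^^^^^^^^^
    return np.atleast_1d(self.fun(x))
                         ~~~~~~~~^^^
    return self.f(x, *self.args, **self.kwargs)
           ~~~~~~^^^^^^^^^^^^^^^^^^^^^^^^^^^^^^
  File "<stdin>", line 15, in f
  File "h.py", line 15, in proj
    c=c or calibration(n);T=np.array(c['world_to_cam'])
           ~~~~~~~~~~~^^^
ValueError: time passes only in moves, steps and waits
```

```bash
cat >> h.py <<'E'
_cache={}
_cal=calibration
def calibration(n):
    if n=='wrist': return _cal(n)
    if n not in _cache: _cache[n]=_cal(n)
    return _cache[n]
def yawof(R): return np.arctan2(R[1,1],R[0,1])
def togo(pos,yaw):
    """world TCP target, world yaw of tool y, tool down -> shift cm, rotvec"""
    from scipy.spatial.transform import Rotation as Ro
    s=state();R=np.array(s['tcp_rot']);y=np.array([np.cos(yaw),np.sin(yaw),0]);z=np.array([0,0,-1.]);x=np.cross(y,z)
    T=np.stack([x,y,z],1)
    print('shift cm',np.round(R.T@(np.array(pos)-s['ee_pos'])*100,2),'rot',np.round(Ro.from_matrix(R.T@T).as_rotvec(),3),'at',np.round(s['ee_pos'],4),'yaw',round(yawof(R),3),'F',np.round(s['ft_force'],1),'op',round(s['opening'],3),'t',s['time'],'j',np.round(s['joint_pos'],2))
E
python3 - <<'E'
from h import *
togo([.45,.2,.2],1.176-1.6)
togo([.6205,-.1907,.10],-2.03)
E
```

```text
shift cm [-33.85 -31.69   5.3 ] rot [-1.0e-03  1.0e-03  1.6e+00] at [0.2594 0.6227 0.2525] yaw 1.176 F [ 0.4  0.8 -0.3] op 1.005 t 0.15 j [-1.2   0.47 -0.05  1.53  0.02  1.14 -0.08]
shift cm [-64.61 -61.18  15.34] rot [-0.000e+00 -2.000e-03 -3.077e+00] at [0.2594 0.6227 0.2525] yaw 1.176 F [ 0.4  0.8 -0.3] op 1.005 t 0.15 j [-1.2   0.47 -0.05  1.53  0.02  1.14 -0.08]
```

```bash
python3 -m crank '[[-3,-3,0.5,0,0,0.12,0],[-6,-6,1,0,0,0.24,0],[-9,-8.5,1.5,0,0,0.36,0],[-12,-11.5,2,0,0,0.48,0],[-15,-14,2.5,0,0,0.6,0],[-18,-17,3,0,0,0.72,0],[-21,-20,3.5,0,0,0.84,0],[-24,-22.5,4,0,0,0.96,0],[-27,-25.5,4.5,0,0,1.08,0],[-30,-28.5,5,0,0,1.2,0],[-34,-32,5,0,0,1.32,0],[-34,-32,5,0,0,1.44,0],[-34,-32,5,0,0,1.6,0],[-34,-32,5,0,0,1.6,0]]'; python3 -c "
from h import *
togo([.6205,-.1907,.10],-2.03)"
```

```text
time: 1.32
ee_pos: [0.4509, 0.1952, 0.2032]
tcp_rot: [[0.419, 0.908, -0.0], [0.908, -0.419, -0.0], [-0.0, 0.0, -1.0]]
ft_force: [-0.3, -0.1, 0.5]
opening: 0.002
shift cm [-27.92  31.58  10.33] rot [0.    0.    1.597] at [0.4509 0.1952 0.2032] yaw -0.433 F [-0.3 -0.1  0.5] op 0.002 t 1.3167 j [-0.84  0.23  0.41  2.04 -0.12  0.9  -0.8 ]
```

```bash
python3 -m crank '[[-2.5,3,1,0,0,0.12,0],[-5,6,2,0,0,0.24,0],[-8,9,3,0,0,0.36,0],[-10.5,12,4,0,0,0.48,0],[-13,15,5,0,0,0.6,0],[-16,18,6,0,0,0.72,0],[-18.5,21,7,0,0,0.84,0],[-21,24,8,0,0,0.96,0],[-24,27,9,0,0,1.08,0],[-26,29.5,10,0,0,1.2,0],[-27.9,31.6,10.3,0,0,1.32,0],[-27.9,31.6,10.3,0,0,1.44,0],[-27.9,31.6,10.3,0,0,1.6,0],[-27.9,31.6,10.3,0,0,1.6,0]]'; python3 -c "
from h import *
togo([.6205,-.1907,.07],-2.03)
c=calibration('wrist');im=snapshot('wrist');cv2.imwrite('pics/w1.png',im[:,:,::-1])
a=.078;R=np.array([[np.cos(a),-np.sin(a)],[np.sin(a),np.cos(a)]])
for X in [(0,-138,48),(0,0,54),(33,-177,10),(-33,-177,10),(33,42,10),(-33,42,10)]:
  xy=R@np.array(X[:2])/1000+[.6097,-.0531];print(X,proj('wrist',[xy[0],xy[1],X[2]/1000],c))
"
```

```text
time: 2.48
ee_pos: [0.6234, -0.1879, 0.0994]
tcp_rot: [[0.897, -0.443, -0.002], [-0.443, -0.897, -0.0], [-0.001, 0.001, -1.0]]
ft_force: [0.2, 1.1, -0.1]
opening: -0.003
shift cm [-0.13  0.37  2.94] rot [0.001 0.001 0.   ] at [ 0.6234 -0.1879  0.0994] yaw -2.03 F [ 0.2  1.1 -0.1] op -0.003 t 2.4833 j [-0.28  0.71  0.76  1.76 -0.6   0.92 -1.29]
(0, -138, 48) [[326.30832217 279.79737432]]
(0, 0, 54) [[119.88255292 397.77268711]]
(33, -177, 10) [[353.25748888 180.48941696]]
(-33, -177, 10) [[403.25530203 269.22674968]]
(33, 42, 10) [[ 77.61015922 344.11001002]]
(-33, 42, 10) [[138.19029428 411.51101992]]
```

View pics/w1.png

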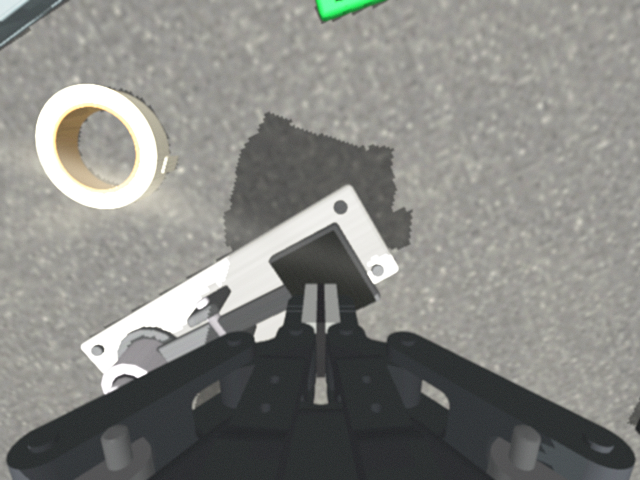

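The jig corners in the wrist view, (353,183) and (399,268), match my predictions. The fingertips are over the pad, so I'll press.

```bash
python3 -m crank '[[0,0.3,1,0,0,0,0],[0,0.3,2,0,0,0,0],[0,0.3,2.8,0,0,0,0],[0,0.3,3.4,0,0,0,0],[0,0.3,4,0,0,0,0],[0,0.3,4.5,0,0,0,0],[0,0.3,5,0,0,0,0],[0,0.3,5.2,0,0,0,0],[0,0.3,5.2,0,0,0,0]]'
```

```text
time: 3.28
ee_pos: [0.622, -0.1919, 0.0488]
tcp_rot: [[0.899, -0.438, 0.0], [-0.438, -0.899, -0.002], [0.001, 0.001, -1.0]]
ft_force: [-2.5, -2.2, 5.2]
opening: -0.001
```

```bash
python3 -m crank '[[0,0,0.2,0,0,0,0],[0,0,0.4,0,0,0,0],[0,0,0.5,0,0,0,0]]';python3 -m crank '[[0,0,0.2,0,0,0,0],[0,0,0.3,0,0,0,0],[0,0,0.3,0,0,0,0]]'
```

```text
time: 3.53
ee_pos: [0.6221, -0.1919, 0.0457]
tcp_rot: [[0.899, -0.438, 0.001], [-0.438, -0.899, -0.0], [0.001, -0.0, -1.0]]
ft_force: [-7.8, 1.1, 24.9]
opening: 0.001
time: 3.78
ee_pos: [0.6222, -0.192, 0.0454]
tcp_rot: [[0.899, -0.439, 0.002], [-0.439, -0.899, 0.002], [0.001, -0.002, -1.0]]
ft_force: [-11.0, 3.2, 33.8]
opening: 0.005
```

```bash
python3 -m crank '[[0,0,-1.5,0,0,0,0],[0,0,-4,0,0,0,0],[0,0,-8,0,0,0,0],[0,0,-11,0,0,0,0]]'; python3 -c "
from h import *
cv2.imwrite('pics/s1.png',snapshot('side')[:,:,::-1]);crop('pics/s1.png',290,225,100,85,7,'pics/b1.png')
togo([.4618,.2577,.15],-2.03)"
```

```text
time: 4.12
ee_pos: [0.6221, -0.19, 0.1514]
tcp_rot: [[0.899, -0.438, -0.0], [-0.438, -0.899, 0.0], [-0.0, -0.0, -1.0]]
ft_force: [1.1, -0.8, 0.2]
opening: -0.0
shift cm [-34.38 -33.27   0.5 ] rot [-0.002 -0.01   0.006] at [ 0.6253 -0.1919  0.1576] yaw -2.024 F [ 1.5 -1.6  4.2] op 0.001 t 4.1667 j [-0.31  0.64  0.81  1.72 -0.54  1.   -1.32]
```

View pics/b1.png

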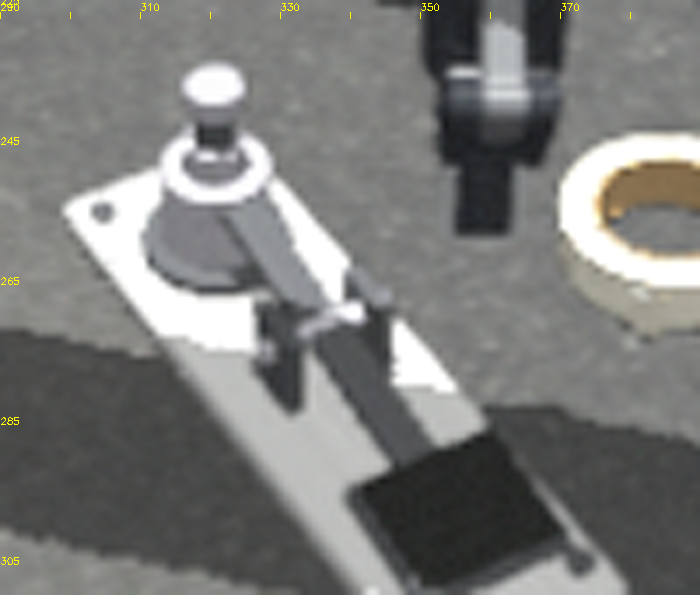

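The treadle has stayed down. The shaft is up, its top at side pixel (320.6,237), and the dark groove shows above the sleeve. Next, the pliers.

```bash
python3 -m crank '[[-2.8,-2.7,0,0,0,0,0],[-5.6,-5.4,0,0,0,0,2],[-8.4,-8.1,0,0,0,0,4],[-11.2,-10.8,0,0,0,0,6],[-14,-13.5,0,0,0,0,8],[-16.8,-16.2,0,0,0,0,8.4],[-19.6,-19,0,0,0,0,8.4],[-22.4,-21.6,0,0,0,0,8.4],[-25.2,-24.3,0,0,0,0,8.4],[-28,-27,0,0,0,0,8.4],[-30.8,-30,0,0,0,0,8.4],[-33,-32,0,0,0,0,8.4],[-34.2,-33.2,0,0,0,0,8.4],[-34.2,-33.2,0,0,0,0,8.4],[-34.2,-33.2,0,0,0,0,8.4]]'; python3 -c "
from h import *
togo([.4618,.2577,.15],-2.03)
c=calibration('wrist');im=snapshot('wrist');cv2.imwrite('pics/w2.png',im[:,:,::-1])
p=np.array([.5155,.231]);d=np.array([.896,-.444]);print(proj('wrist',[[*(p+d*.05),.015],[*p,.022],[*(p-d*.06),.026]],c))
import json;json.dump({k:np.array(v).tolist() for k,v in c.items()},open('c2.json','w'))
"
```

```text
time: 5.42
ee_pos: [0.4594, 0.259, 0.1496]
tcp_rot: [[0.9, -0.435, -0.001], [-0.435, -0.9, -0.001], [-0.0, 0.001, -1.0]]
ft_force: [0.3, 0.2, 0.6]
opening: 0.985
shift cm [ 0.28  0.02 -0.04] rot [0.001 0.    0.009] at [0.4594 0.259  0.1496] yaw -2.021 F [0.3 0.2 0.6] op 0.985 t 5.4167 j [-1.27  0.48  0.9   2.02 -0.49  0.87 -2.13]
[[321.37135804  75.17751975]
 [320.65654935 151.75088525]
 [319.84950452 236.6987985 ]]
```

View pics/w2.png

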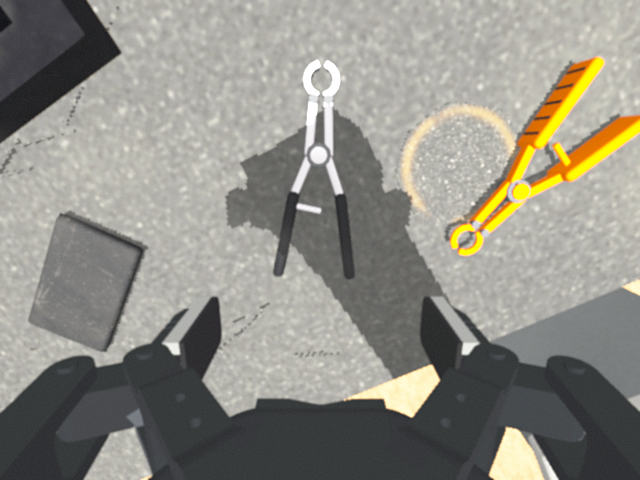

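The wrist view shows the black pliers in full: ring at (321.5,79), boss (318,154), handle ends (280,273) and (349,274).

```bash
python3 -c "
from h import *
import json
c={k:np.array(v) for k,v in json.load(open('c2.json')).items()}
crop('pics/w2.png',265,50,110,235,3,'pics/w2c.png')
r=plane('w',(321.5,79),.015,c);b=plane('w',(318,154),.022,c);h1=plane('w',(280,273),.022,c);h2=plane('w',(349,274),.022,c)
print(r,b,h1,h2,(h1+h2)/2,np.linalg.norm(r-b))
d=(r-(h1+h2)/2)[:2];print(np.linalg.norm(d),np.arctan2(d[1],d[0]),'boss-ring',np.arctan2(*(r-b)[1::-1]))
yaw=np.arctan2(d[1],d[0]);u=np.array([np.cos(yaw),np.sin(yaw)]);g=r[:2]-.11*u;print('grip',g,b[:2]-.06*u)
togo([*g,.15],yaw-np.pi/2)
"
```

```text
[0.55811981 0.20975532 0.015     ] [0.51493862 0.2333219  0.022     ] [0.4481342  0.29809875 0.022     ] [0.42438307 0.2509141  0.022     ] [0.43625864 0.27450642 0.022     ] 0.04968902952728763
0.13799583884561448 -0.48841302034862516 boss-ring -0.4995824147920819
grip [0.46098116 0.26137007] [0.4619539  0.26147541]
shift cm [-0.08 -0.38 -0.01] rot [ 0.001 -0.     0.035] at [0.46   0.2576 0.1499] yaw -2.024 F [ 0.7 -1.4 -1. ] op 0.982 t 5.4667 j [-1.27  0.48  0.9   2.02 -0.49  0.87 -2.13]
```

View pics/w2c.png

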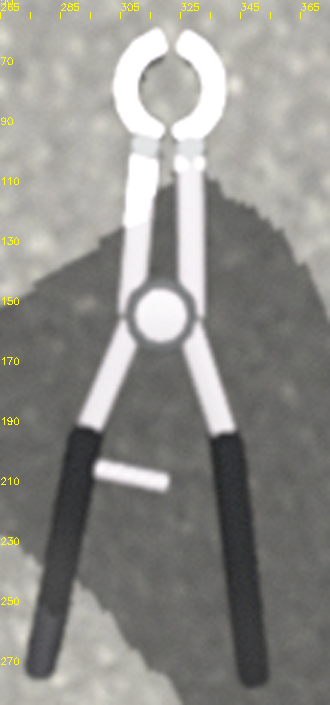

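```bash
python3 -m crank '[[-0.05,-0.38,3,0,0,0.035,8.4],[-0.05,-0.38,6,0,0,0.035,8.4],[-0.05,-0.38,9,0,0,0.035,8.4],[-0.05,-0.38,11,0,0,0.035,8.4],[-0.05,-0.38,12,0,0,0.035,8.4],[-0.05,-0.38,12.75,0,0,0.035,8.4],[-0.05,-0.38,12.75,0,0,0.035,8.4],[-0.05,-0.38,12.75,0,0,0.035,8.4]]'; python3 -c "
from h import *
togo([.4615,.2612,.022],-2.06)
im=snapshot('wrist');cv2.imwrite('pics/w3.png',im[:,:,::-1])
"
```

```text
time: 6.13
ee_pos: [0.4623, 0.2613, 0.0235]
tcp_rot: [[0.883, -0.47, 0.001], [-0.47, -0.883, 0.001], [0.001, -0.001, -1.0]]
ft_force: [-0.1, 0.1, 0.1]
opening: 0.984
shift cm [-0.06  0.05  0.15] rot [-0.001 -0.001 -0.   ] at [0.4623 0.2613 0.0235] yaw -2.06 F [-0.1  0.1  0.1] op 0.984 t 6.1333 j [-1.11  0.66  0.7   2.08 -0.72  0.65 -1.98]
```

View pics/w3.png

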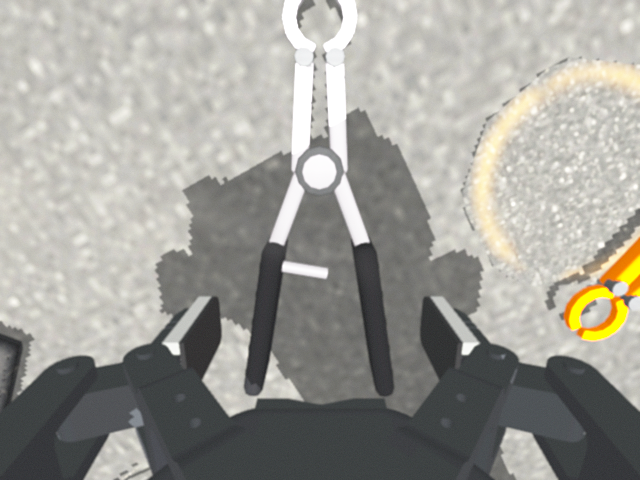

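The pliers sit centred between the fingers, with handles at columns 262 and 373 and pads at 218 and 424. I'll close the gripper.

```bash
python3 -m crank '[[0,0,0,0,0,0,6],[0,0,0,0,0,0,5],[0,0,0,0,0,0,4],[0,0,0,0,0,0,3],[0,0,0,0,0,0,2],[0,0,0,0,0,0,0],[0,0,0,0,0,0,0],[0,0,0,0,0,0,0],[0,0,0,0,0,0,0],[0,0,0,0,0,0,0],[0,0,0,0,0,0,0],[0,0,0,0,0,0,0]]'; python3 -c "
from h import *
togo([.4615,.2612,.022],-2.06)
im=snapshot('wrist');cv2.imwrite('pics/w4.png',im[:,:,::-1])
"
```

```text
time: 7.18
ee_pos: [0.4623, 0.2629, 0.0253]
tcp_rot: [[0.884, -0.468, 0.001], [-0.468, -0.884, 0.004], [-0.001, -0.004, -1.0]]
ft_force: [-3.6, -0.9, 18.0]
opening: 0.34
shift cm [0.   0.19 0.33] rot [-0.004  0.001  0.002] at [0.4623 0.2629 0.0253] yaw -2.058 F [-3.6 -0.9 18. ] op 0.34 t 7.1833 j [-1.12  0.66  0.7   2.08 -0.72  0.65 -1.98]
```

View pics/w4.png

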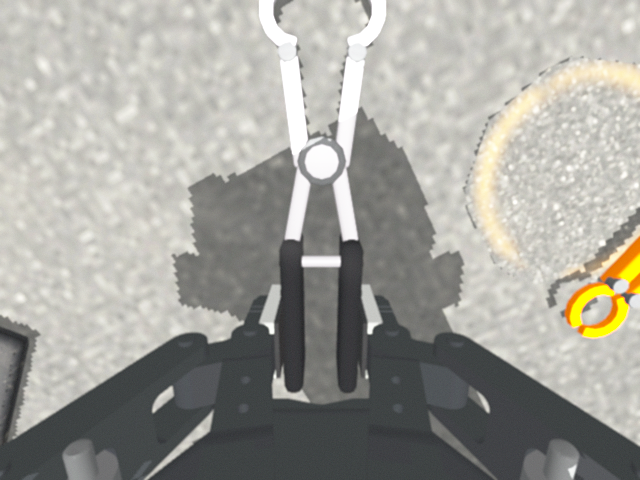

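```bash
python3 -m crank '[[0,0,-1,0,0,0,0],[0,0,-2.5,0,0,0,0],[0,0,-4.5,0,0,0,0],[0,0,-7,0,0,0,0],[0,0,-9,0,0,0,0],[0,0,-10,0,0,0,0],[0,0,-10,0,0,0,0],[0,0,-10,0,0,0,0]]'; python3 -c "
from h import *
togo([.4615,.2612,.122],-2.06)
im=snapshot('wrist');cv2.imwrite('pics/w5.png',im[:,:,::-1])
im=snapshot('side');cv2.imwrite('pics/s5.png',im[:,:,::-1])
crop('pics/s5.png',170,110,130,110,6,'pics/s5c.png')
"
```

```text
time: 7.9
ee_pos: [0.4609, 0.2621, 0.1227]
tcp_rot: [[0.883, -0.468, -0.0], [-0.468, -0.883, 0.001], [-0.0, -0.0, -1.0]]
ft_force: [-0.1, -0.3, -2.6]
opening: 0.333
shift cm [0.09 0.05 0.07] rot [-0.     0.     0.002] at [0.4609 0.2621 0.1227] yaw -2.058 F [-0.1 -0.3 -2.6] op 0.333 t 7.9 j [-1.25  0.52  0.87  2.04 -0.55  0.82 -2.12]
```

View pics/w5.png

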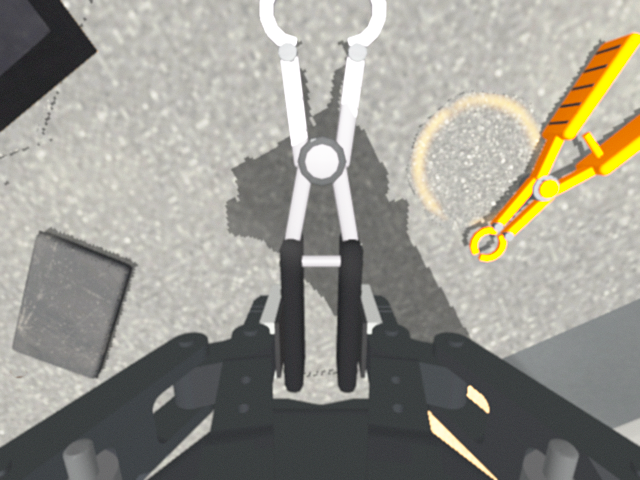

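View pics/s5c.png

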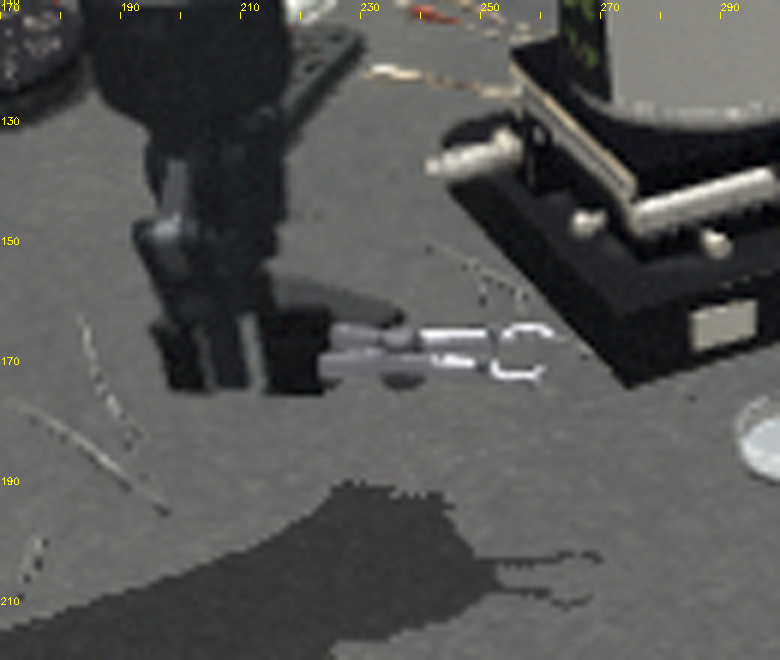

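The pliers are lifted and the ring is spread. The image matches the one taken on the desk, so they have not slipped and should be level. I'll work out the ring's position in the tool frame.

```bash
python3 -c "
from h import *
s=state();R=np.array(s['tcp_rot']);p=np.array(s['ee_pos']);c=calibration('wrist')
T=lambda uv,dz:R.T@(plane('w',uv,p[2]+dz,c)-p)*1000
print('boss',T((321.5,161),-.0033),'pins',T((288,52),-.008),T((357,52),-.008),'halves',T((260,10),-.0103),T((386,10),-.0103))
print('handle ends',T((294,389),.0007),T((347,389),.0007), T((293,241),.0007),T((350,241),.0007))
Tc=np.array(c['world_to_cam']);print('cam in tool',R.T@(-Tc[:3,:3].T@Tc[:3,3]-p))
S,D='scene','side'
im=snapshot('scene');cv2.imwrite('pics/sc5.png',im[:,:,::-1]);crop('pics/sc5.png',180,120,100,80,7,'pics/sc5c.png')
"
```

```text
boss [62.68101889  0.92765193  3.2238457 ] pins [ 97.89426828 -10.2142004    7.85941797] [97.90095797 12.73892333  7.90202242] halves [110.97121025 -19.31751509  10.12627445] [110.99484194  22.18166065  10.20328882]
handle ends [-27.95942949 -10.27980477  -0.68434515] [-28.01044837  11.39470728  -0.64404275] [34.98835431 -9.25688846 -0.7606623 ] [34.96696008 11.11695143 -0.72281143]
cam in tool [ 0.06877358  0.00046571 -0.11917497]
```

View pics/sc5c.png

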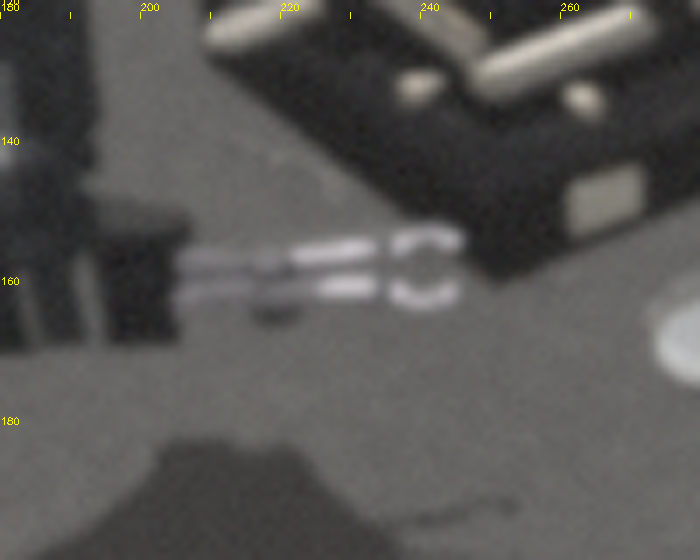

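```bash
python3 -c "
from h import *
s=state();R=np.array(s['tcp_rot']);p=np.array(s['ee_pos'])
q=p+R@[.1127,.0012,.0123]
S,D='scene','side'
print('pred',q,proj(S,q),proj(D,q))
print('tri',tri([ray(S,(240.7,158.1)),ray(D,(256.3,168.8))]))
# shaft top raised, side pix
X=[.6097,-.0531,.076];print(proj(D,X),'seen 320.6,237',proj(S,X))
print(plane(D,(320.6,237.2),.076))
# target: ring above shaft at .110
u=np.array([.883,-.468]);t=np.array(X[:2]);y=-2.06
x=np.array([np.sin(y+np.pi)*0+np.cos(y+np.pi/2),np.sin(y+np.pi/2)]);yy=np.array([np.cos(y),np.sin(y)])
tc=t-.1127*x-.0012*yy;print('tcp goal',tc);togo([*tc,.122],-2.06)
"
```

```text
pred [0.5593731  0.20763086 0.10914242] [[240.55420208 158.43753736]] [[256.41337398 168.93757702]]
tri (array([0.55843294, 0.20457818, 0.11176988]), [np.float64(0.00026558913615030375), np.float64(0.00026558913615037986)])
[[320.64839455 236.84906668]] seen 320.6,237 [[326.60623089 225.37336801]]
[ 0.60914325 -0.05408565  0.076     ]
tcp goal [0.51078279 0.00091958]
shift cm [ 1.667e+01  2.066e+01 -2.000e-02] rot [0.002 0.001 0.001] at [0.4604 0.2615 0.1216] yaw -2.059 F [ 0.2 -0.2 -1.7] op 0.336 t 8.05 j [-1.25  0.52  0.87  2.04 -0.55  0.82 -2.12]
```

Predicted and seen ring positions agree to 0.5 px. I'll carry it to above the shaft.

```bash
python3 -m crank '[[0.7,0.8,0,0,0,0,0],[2,2.5,0,0,0,0,0],[3.7,4.5,0,0,0,0,0],[5.3,6.6,0,0,0,0,0],[7,8.7,0,0,0,0,0],[8.7,10.8,0,0,0,0,0],[10.4,12.9,0,0,0,0,0],[12.1,15,0,0,0,0,0],[13.7,17,0,0,0,0,0],[15.2,18.8,0,0,0,0,0],[16.2,20,0,0,0,0,0],[16.6,20.6,0,0,0,0,0],[16.6,20.6,0,0,0,0,0],[16.6,20.6,0,0,0,0,0]]'; python3 -c "
from h import *
togo([.5108,.0009,.122],-2.06)
for n in ('wrist','side','scene'):
  cv2.imwrite('pics/%s6.png'%n,snapshot(n)[:,:,::-1])
crop('pics/side6.png',270,180,90,90,8,'pics/s6c.png')
crop('pics/scene6.png',280,170,90,80,8,'pics/sc6c.png')
s=state();R=np.array(s['tcp_rot']);p=np.array(s['ee_pos']);q=p+R@[.1127,.0012,.0123]
print(p,q,proj('side',q),proj('scene',q))
"
```

```text
time: 9.22
ee_pos: [0.5109, 0.0021, 0.1223]
tcp_rot: [[0.883, -0.47, -0.001], [-0.47, -0.883, 0.0], [-0.001, 0.0, -1.0]]
ft_force: [0.2, 0.2, -2.2]
opening: 0.338
shift cm [0.05 0.11 0.03] rot [0.    0.001 0.   ] at [0.5109 0.0021 0.1223] yaw -2.06 F [ 0.2  0.2 -2.2] op 0.338 t 9.2167 j [-0.74  0.49  0.86  2.08 -0.52  0.8  -1.63]
[0.51109325 0.00346534 0.12244757] [ 0.61017698 -0.05022222  0.11003466] [[320.01239622 223.10661812]] [[326.26741317 211.48018062]]
```

View pics/wrist6.png

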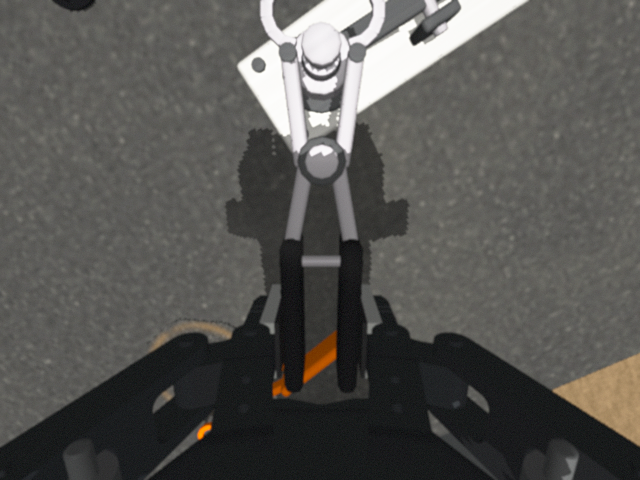

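View pics/s6c.png

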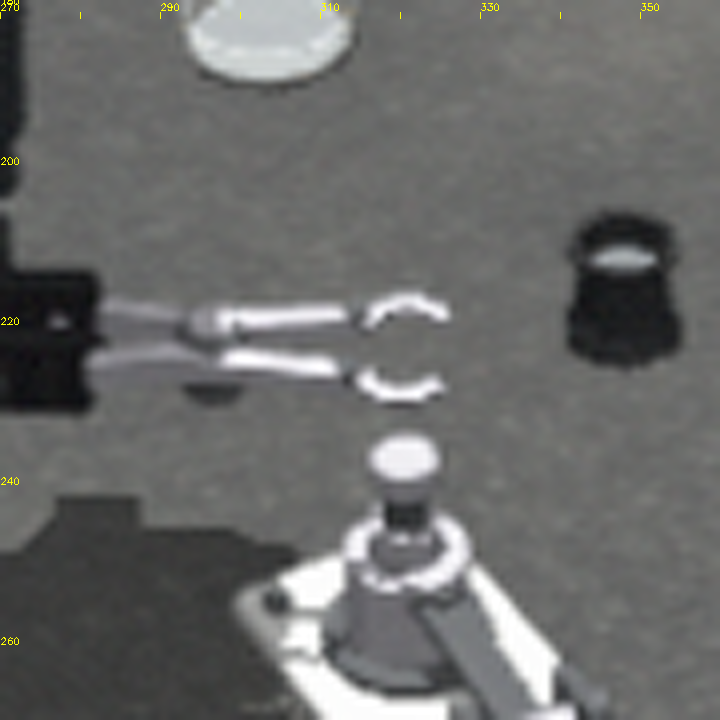

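View pics/sc6c.png

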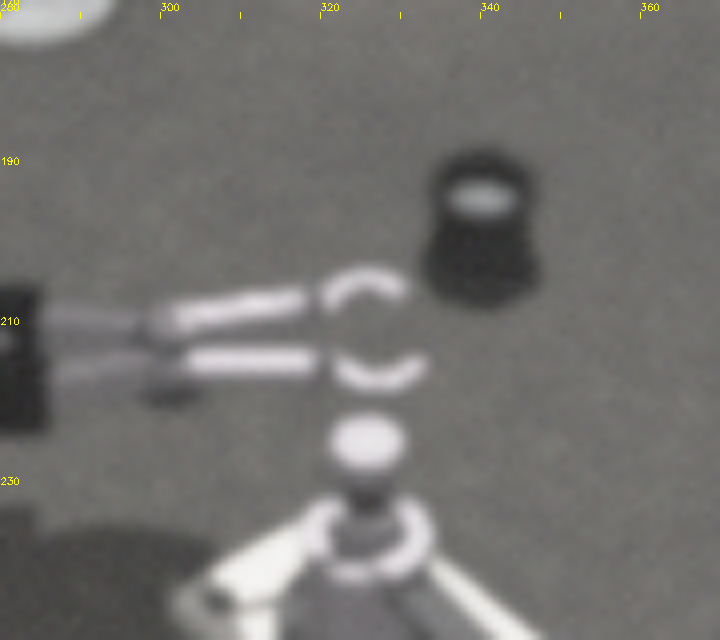

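```bash
python3 -c "
from h import *
S,D='scene','side'
c=_cal('wrist')
s=state();R=np.array(s['tcp_rot']);p=np.array(s['ee_pos'])
r=[plane(D,(320.4,223.9),.110),plane(S,(326.7,211.1),.110),p+R@[.1127,.0012,.0123]]
t=[plane(D,(320.6,237.1),.076),plane(S,(326,225.2),.076),plane('wrist',(321.5,42),.076,c)]
for a,b in zip(r,t): print(a,b,'need tool xy mm',(R.T@(b-a))[:2]*1000)
print(p)
crop('pics/wrist6.png',240,0,160,110,5,'pics/w6c.png')
"
```

```text
Traceback (most recent call last):
NameError: name '_cal' is not defined
```

```bash
python3 -c "
from h import *
S,D='scene','side'
c=calibration('wrist')
s=state();R=np.array(s['tcp_rot']);p=np.array(s['ee_pos'])
r=[plane(D,(320.4,223.9),.110),plane(S,(326.7,211.1),.110),p+R@[.1127,.0012,.0123]]
t=[plane(D,(320.6,237.1),.076),plane(S,(326,225.2),.076),plane('wrist',(321.5,42),.076,c)]
for a,b in zip(r,t): print(a,b,'need tool xy mm',(R.T@(b-a))[:2]*1000)
print(p)
crop('pics/wrist6.png',240,0,160,110,5,'pics/w6c.png')
"
```

```text
[ 0.60983581 -0.0528801   0.11      ] [ 0.60927602 -0.05379269  0.076     ] need tool xy mm [-0.03476311  1.07240581]
[ 0.61155113 -0.04974982  0.11      ] [ 0.60900796 -0.05200312  0.076     ] need tool xy mm [-1.16242594  3.18419768]
[ 0.61017698 -0.05022222  0.11003466] [ 0.60836908 -0.04908074  0.076     ] need tool xy mm [-2.09767161 -0.16100532]
[0.51109325 0.00346534 0.12244757]
```

View pics/w6c.png

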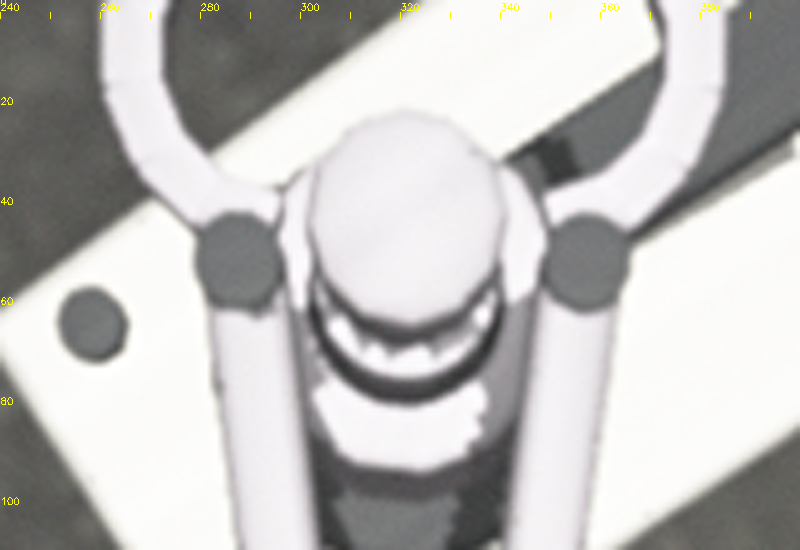

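The three cameras agree within about 2 mm. The wrist view puts the shaft top at (321,43) and the ring half pins at (288,52) and (357,52). I'll make a small correction and lower part-way.

```bash
python3 -m crank '[[-0.1,0.05,0.5,0,0,0,0],[-0.1,0.05,1,0,0,0,0],[-0.1,0.05,1.5,0,0,0,0],[-0.1,0.05,2,0,0,0,0],[-0.1,0.05,2.5,0,0,0,0],[-0.1,0.05,2.5,0,0,0,0],[-0.1,0.05,2.5,0,0,0,0],[-0.1,0.05,2.5,0,0,0,0]]'; python3 -c "
from h import *
togo([.5108,.0009,.122],-2.06)
c=calibration('wrist')
for n in ('wrist','side','scene'):
  cv2.imwrite('pics/%s7.png'%n,snapshot(n)[:,:,::-1])
crop('pics/side7.png',295,205,55,55,12,'pics/s7c.png')
crop('pics/scene7.png',300,195,55,50,12,'pics/sc7c.png')
crop('pics/wrist7.png',240,0,160,110,5,'pics/w7c.png')
"
```

```text
time: 10.03
ee_pos: [0.5104, 0.0019, 0.0978]
tcp_rot: [[0.883, -0.469, 0.0], [-0.469, -0.883, -0.0], [0.0, 0.0, -1.0]]
ft_force: [-0.2, -0.7, -1.5]
opening: 0.335
shift cm [ 0.08  0.07 -2.42] rot [ 0.    -0.     0.001] at [0.5104 0.0019 0.0978] yaw -2.059 F [-0.2 -0.7 -1.5] op 0.335 t 10.0333 j [-0.71  0.52  0.82  2.1  -0.56  0.75 -1.59]
```

View pics/w7c.png

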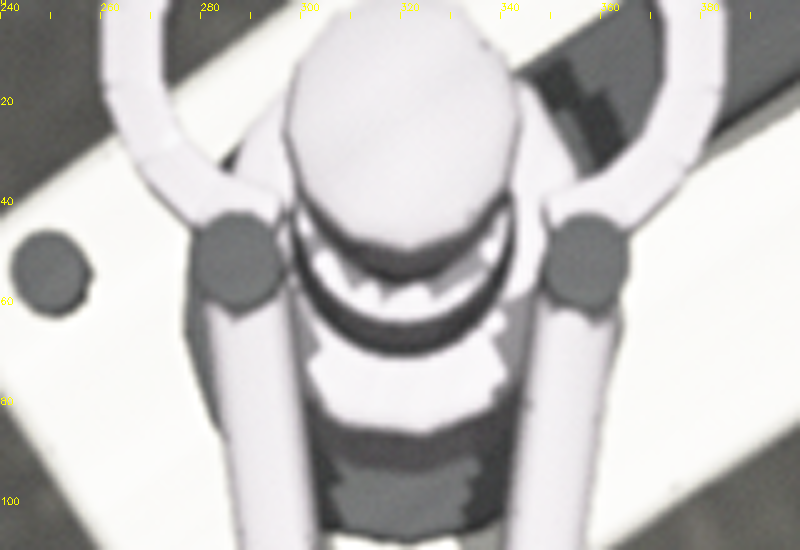

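View pics/s7c.png

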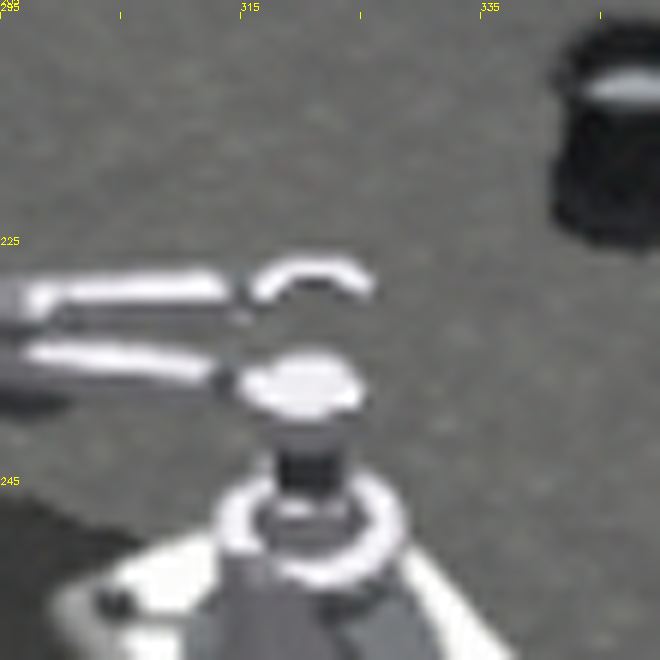

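View pics/sc7c.png

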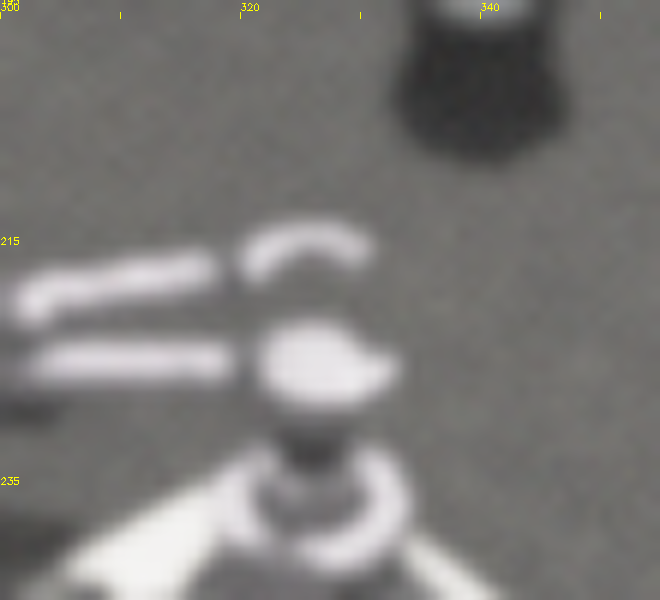

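```bash
python3 -c "
from h import *
c=calibration('wrist');s=state();R=np.array(s['tcp_rot']);p=np.array(s['ee_pos'])
T=lambda uv,z:R.T@(plane('w',uv,z,c)-p)*1000
print(p)
for z in (.0755,.0765): print('shaft',T((320,24.5),z),T((297,24.5),z),T((343.5,24.5),z))
"
```

```text
[0.51046638 0.00198865 0.09801115]
shaft [110.33610523   0.39554866  22.55605559] [110.3429117   -7.98259458  22.55920518] [110.33815073   8.95597449  22.55284116]
shaft [110.0428348    0.39585546  21.55593558] [110.04959325  -7.92317181  21.55906294] [110.04486587   8.89587914  21.55274383]
```

```bash
python3 -m crank '[[-0.07,-0.04,0,0,0,0,0],[-0.07,-0.04,0.3,0,0,0,0],[-0.07,-0.04,0.6,0,0,0,0],[-0.07,-0.04,0.9,0,0,0,0],[-0.07,-0.04,1.2,0,0,0,0],[-0.07,-0.04,1.2,0,0,0,0],[-0.07,-0.04,1.2,0,0,0,0]]'; python3 -c "
from h import *
togo([.5108,.0009,.0723],-2.06)
for n in ('wrist','side'):
  cv2.imwrite('pics/%s8.png'%n,snapshot(n)[:,:,::-1])
crop('pics/side8.png',295,205,55,55,12,'pics/s8c.png')
crop('pics/wrist8.png',240,0,160,110,5,'pics/w8c.png')
togo([.5108,.0009,.0723],-2.06)
"
```

```text
time: 10.77
ee_pos: [0.5097, 0.0027, 0.0855]
tcp_rot: [[0.883, -0.469, -0.001], [-0.469, -0.883, -0.0], [-0.0, 0.0, -1.0]]
ft_force: [0.2, -0.2, -0.1]
opening: 0.332
shift cm [0.19 0.1  1.32] rot [0.    0.    0.001] at [0.5097 0.0027 0.0855] yaw -2.059 F [ 0.2 -0.2 -0.1] op 0.332 t 10.7667 j [-0.69  0.54  0.8   2.11 -0.59  0.73 -1.57]
shift cm [0.16 0.11 1.35] rot [-0.    -0.     0.001] at [0.5099 0.0026 0.0858] yaw -2.059 F [ 1.1 -0.5 -1.6] op 0.331 t 10.8667 j [-0.69  0.54  0.8   2.11 -0.59  0.73 -1.57]
```

View pics/w8c.png

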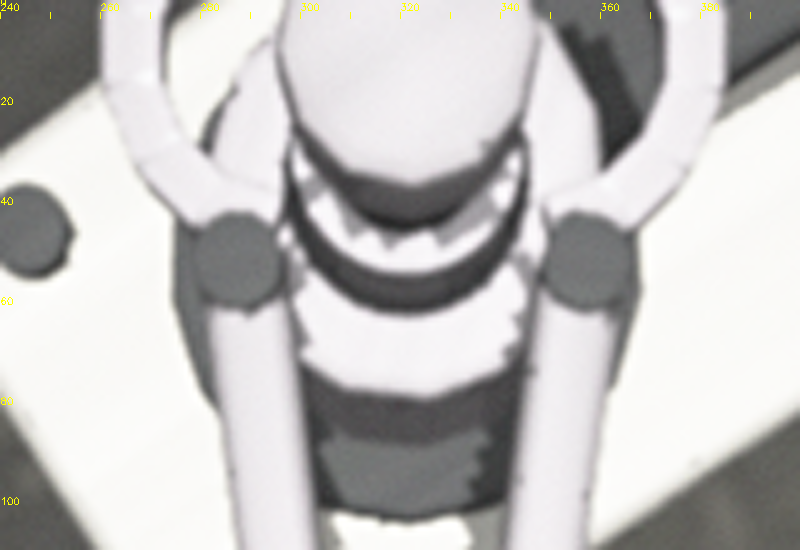

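View pics/s8c.png

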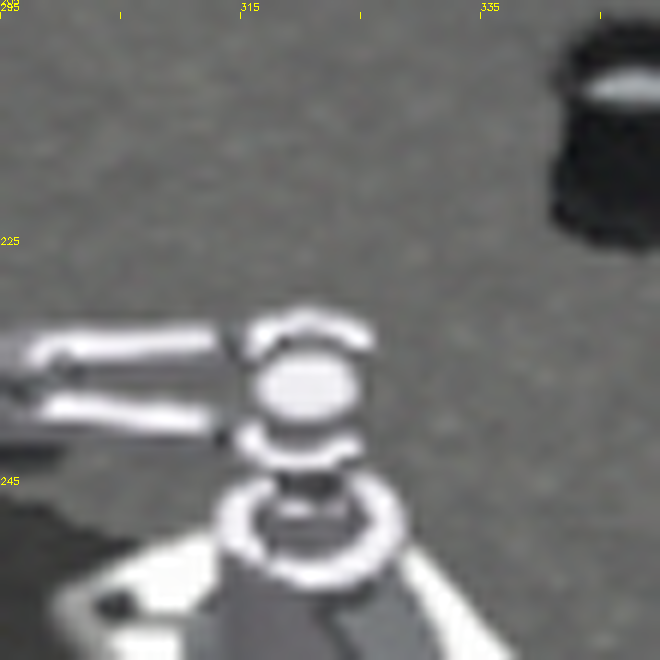

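In the side view the shaft top, at crop (306,387), sits centred between the ring halves at mean (304,390). No contact force shows. I'll lower to the groove.

```bash
python3 -m crank '[[0,0,0.3,0,0,0,0],[0,0,0.6,0,0,0,0],[0,0,0.9,0,0,0,0],[0,0,1.1,0,0,0,0],[0,0,1.3,0,0,0,0],[0,0,1.3,0,0,0,0],[0,0,1.3,0,0,0,0],[0,0,1.3,0,0,0,0],[0,0,1.3,0,0,0,0]]'; python3 -c "
from h import *
togo([.5108,.0009,.0723],-2.06)
for n in ('wrist','side','scene'):
  cv2.imwrite('pics/%s9.png'%n,snapshot(n)[:,:,::-1])
crop('pics/side9.png',295,215,55,55,12,'pics/s9c.png')
crop('pics/scene9.png',300,205,55,50,12,'pics/sc9c.png')
crop('pics/wrist9.png',240,0,160,110,5,'pics/w9c.png')
togo([.5108,.0009,.0723],-2.06)
s=state();R=np.array(s['tcp_rot']);p=np.array(s['ee_pos']);q=p+R@[.1127,.0012,.0123]
print(q,proj('side',q),proj('scene',q)); g=[.6095,-.0533,.06];print(proj('side',g),proj('scene',g))
"
```

```text
time: 11.62
ee_pos: [0.51, 0.0027, 0.0729]
tcp_rot: [[0.883, -0.469, 0.0], [-0.469, -0.883, 0.0], [0.0, -0.0, -1.0]]
ft_force: [0.4, 0.0, -1.8]
opening: 0.329
shift cm [0.16 0.12 0.06] rot [-0.    -0.     0.001] at [0.51   0.0027 0.0729] yaw -2.059 F [ 0.4  0.  -1.8] op 0.329 t 11.6167 j [-0.68  0.56  0.77  2.11 -0.61  0.7  -1.55]
shift cm [0.17 0.12 0.06] rot [-0.    -0.     0.001] at [0.5099 0.0028 0.0729] yaw -2.059 F [-0.6 -0.3 -2.4] op 0.336 t 11.7667 j [-0.68  0.56  0.77  2.11 -0.61  0.7  -1.55]
[ 0.60886785 -0.05114932  0.06059401] [[320.01813329 242.04965824]] [[325.55778715 230.64817244]]
[[320.72115421 242.78503819]] [[326.43346929 231.34430783]]
```

View pics/w9c.png

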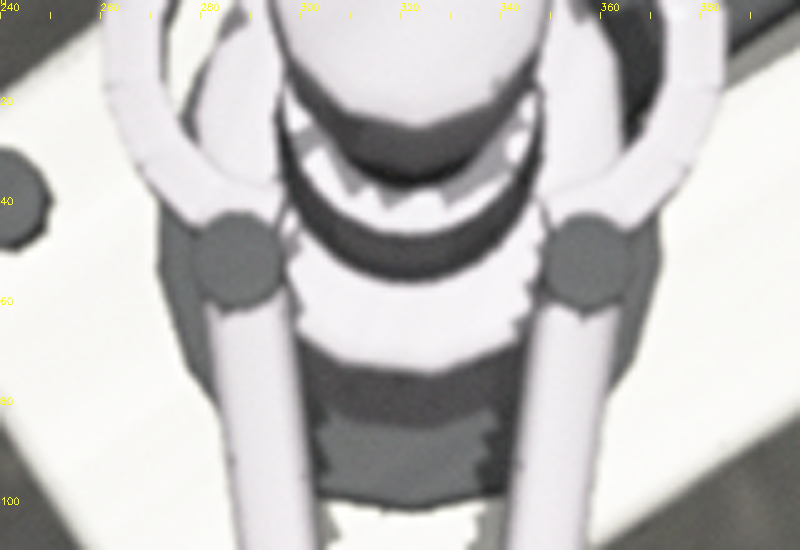

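View pics/s9c.png

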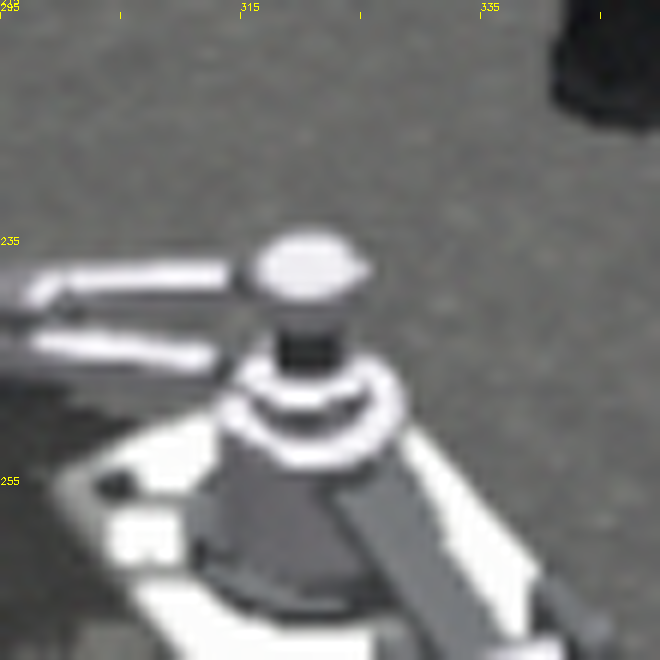

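View pics/sc9c.png

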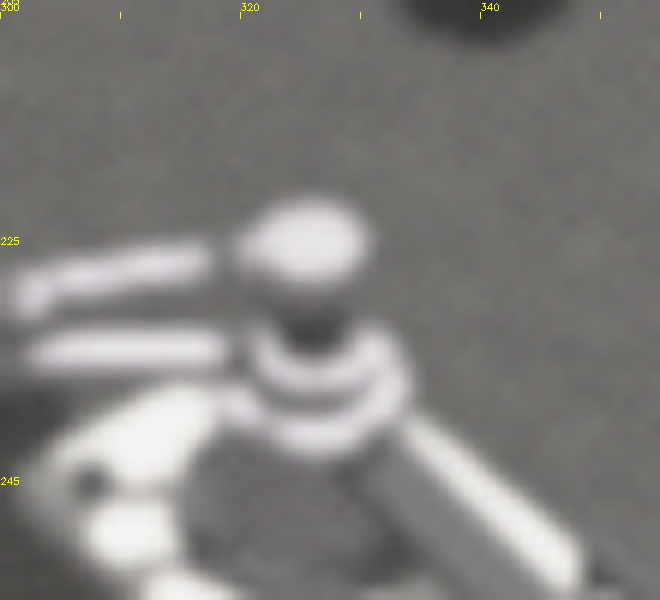

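```bash
python3 -c "
from h import *
from scipy.optimize import least_squares
yaw=-2.06+np.pi/2;ux=np.array([np.cos(yaw),np.sin(yaw)]);uy=np.array([np.cos(-2.06),np.sin(-2.06)])
def arcs(g,dy,dz,dx=0):
  out=[]
  for sg in (1,-1):
    a=np.linspace(0,np.pi,25);a=a*sg
    P=np.stack([10*np.cos(a),10*np.sin(a)],1)
    # rotate lever about boss at (-50,0)
    b=.17*sg;P=(P+[50,0])@np.array([[np.cos(b),-np.sin(b)],[np.sin(b),np.cos(b)]]).T-[50,0]
    P=P/1000
    out.append(np.c_[g[0]+(P[:,0]+dx)[:,None]*ux[None]+(P[:,1]+dy)[:,None]*uy[None]][:,:2])
    out[-1][:]=out[-1]
    out[-1]=np.c_[np.array(g[:2])+(P[:,:1]+dx)*ux+(P[:,1:]+dy)*uy,np.full(25,.062+dz)]
  return out
for n,pix,o,f in (('side',(320.4,237.2),(295,215),'side9'),('scene',(326.0,225.1),(300,205),'scene9')):
  g=plane(n,pix,.076)
  base=cv2.imread('pics/%s.png'%f)[o[1]+12:o[1]+42,o[0]+12:o[0]+42]
  tiles=[]
  k=13
  for dz,dy in ((0,0),(.002,0),(.004,0),(0,-.0025)):
    im=cv2.resize(base,None,fx=k,fy=k,interpolation=cv2.INTER_CUBIC)
    for A in arcs(g,dy,dz):
      q=((proj(n,A)-np.array(o)-12+.5)*k).astype(int);cv2.polylines(im,[q.reshape(-1,1,2)],False,(0,0,255),1)
    cv2.putText(im,f'dz{dz*1000} dy{dy*1000}',(5,15),0,.5,(0,255,0),1);tiles.append(im)
  t=np.vstack([np.hstack(tiles[:2]),np.hstack(tiles[2:])]);cv2.imwrite(f'pics/ov_{n}.png',cv2.resize(t,None,fx=.76,fy=.76))
"
```

```text
(no output)
```

View pics/ov_side.png

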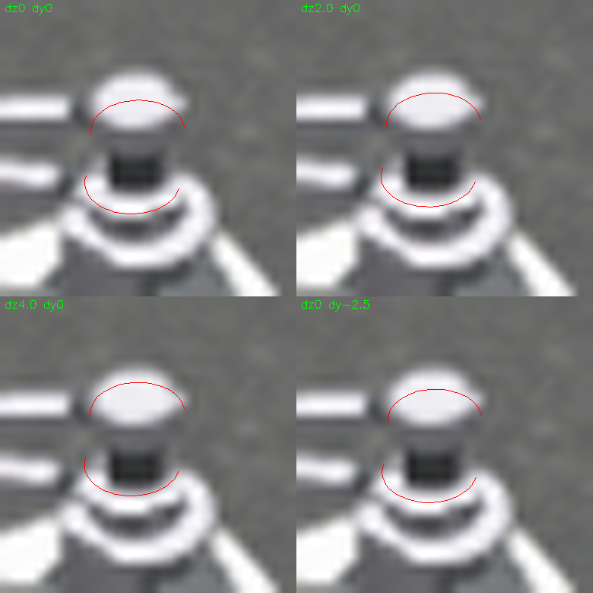

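View pics/ov_scene.png

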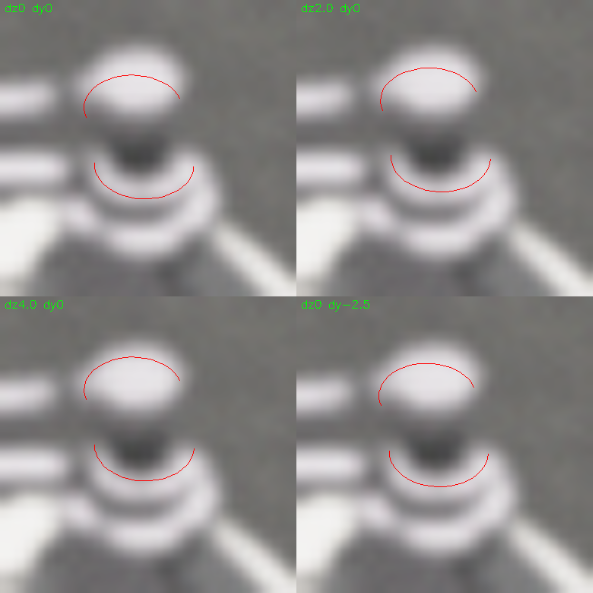

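```bash
cat > ov.py <<'E'
from h import *
def overlay(f,n,tool_p,yaw_t,off,x0,y0,w,h,k,out,shaft=(.6095,-.0533),zt=.076):
    ux=np.array([np.cos(yaw_t+np.pi/2),np.sin(yaw_t+np.pi/2)]);uy=np.array([np.cos(yaw_t),np.sin(yaw_t)])
    im=cv2.resize(cv2.imread(f)[y0:y0+h,x0:x0+w],None,fx=k,fy=k,interpolation=cv2.INTER_CUBIC)
    def dr(P,col):
        q=((proj(n,P)-[x0,y0]+.5)*k).astype(int);cv2.polylines(im,[q.reshape(-1,1,2)],False,col,1)
    o=np.array(tool_p[:2])+(.0627+off[0])*ux+(.0012+off[1])*uy; z0=tool_p[2]-.0253+off[2]
    W=lambda P,z:np.c_[o+P[:,:1]/1000*ux+P[:,1:]/1000*uy,np.full(len(P),z0+z)]
    a=np.linspace(0,2*np.pi,40);dr(W(np.c_[9*np.cos(a),9*np.sin(a)],.022),(0,255,0))
    for sg in (1,-1):
        b=.17*sg;M=np.array([[np.cos(b),-np.sin(b)],[np.sin(b),np.cos(b)]])
        t=np.linspace(0,np.pi,25)*sg
        for r in (8,12): dr(W((np.c_[r*np.cos(t),r*np.sin(t)]+[50,0])@M.T,.015),(0,0,255))
    for z,r in ((zt,9),(.044,17)):
        dr(np.c_[shaft[0]+r/1000*np.cos(a),shaft[1]+r/1000*np.sin(a),np.full(40,z)],(255,200,0))
    cv2.imwrite(out,im)
E
python3 -c "
from ov import *
p=[.5110,.0028,.1223]
overlay('pics/side6.png','side',p,-2.06,(0,0,0),270,200,70,55,11,'pics/o1.png')
overlay('pics/scene6.png','scene',p,-2.06,(0,0,0),280,190,70,55,11,'pics/o2.png')
"
```

```text
(no output)
```

View pics/o1.png

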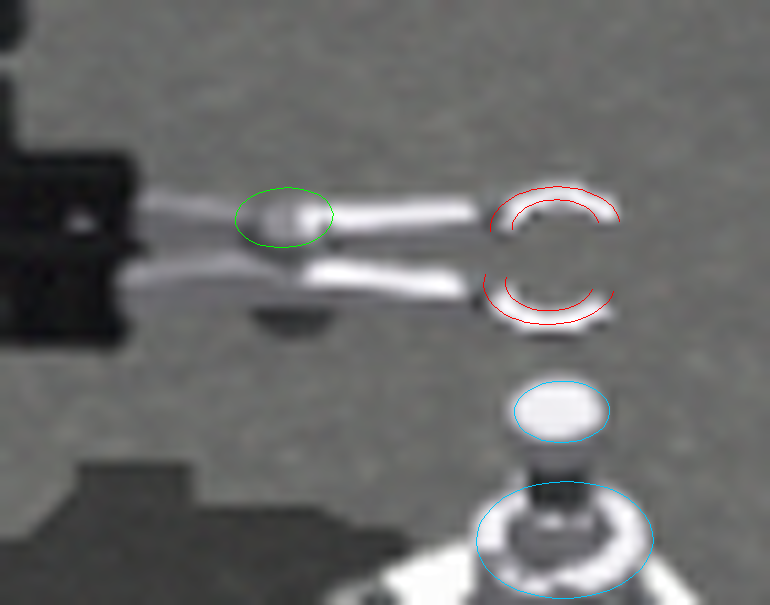

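View pics/o2.png

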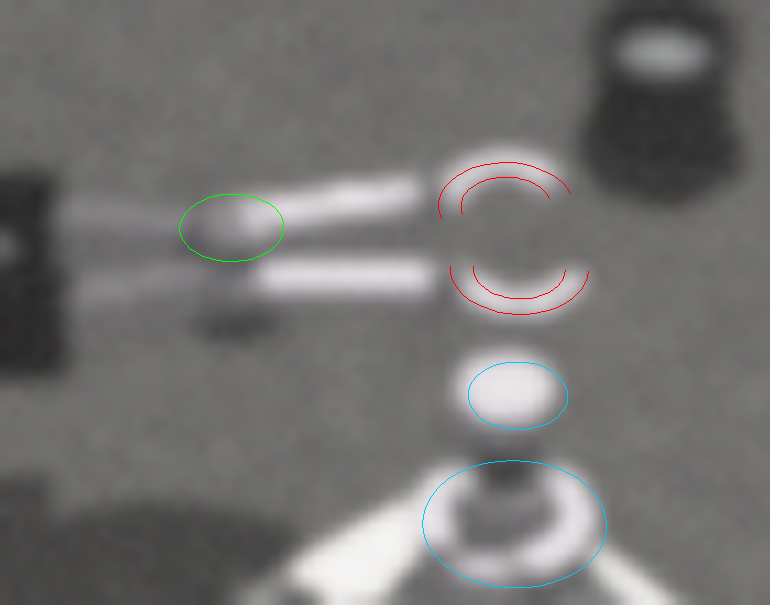

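The two views disagree by about 2–3 mm. Either the ring sits about 2 mm high, or it is off by that much in y. Dropping 2 mm and shifting 0.5 mm in y keeps it inside tolerance either way.

```bash
python3 -m crank '[[0,0.05,0.1,0,0,0,0],[0,0.05,0.2,0,0,0,0],[0,0.05,0.2,0,0,0,0],[0,0.05,0.2,0,0,0,0],[0,0.05,0.2,0,0,0,0],[0,0.05,0.2,0,0,0,0]]'; python3 -c "
from ov import *
togo([.5108,.0009,.0723],-2.06)
for n in ('wrist','side','scene'):
  cv2.imwrite('pics/%s10.png'%n,snapshot(n)[:,:,::-1])
p=state()['ee_pos']
overlay('pics/side10.png','side',p,-2.06,(0,0,0),285,225,60,40,12,'pics/o3.png')
crop('pics/side10.png',285,225,60,40,12,'pics/o3b.png')
a=cv2.imread('pics/o3.png');b=cv2.imread('pics/o3b.png');cv2.imwrite('pics/o3.png',cv2.resize(np.vstack([a,b]),None,fx=.62,fy=.62))
crop('pics/wrist10.png',240,0,160,110,5,'pics/w10c.png')
togo([.5108,.0009,.0723],-2.06)
"
```

```text
time: 12.27
ee_pos: [0.5096, 0.0023, 0.0708]
tcp_rot: [[0.883, -0.469, 0.0], [-0.469, -0.883, 0.0], [-0.0, -0.0, -1.0]]
ft_force: [0.1, 0.0, -1.4]
opening: 0.332
shift cm [ 0.17  0.07 -0.15] rot [-0.     0.     0.001] at [0.5096 0.0023 0.0708] yaw -2.059 F [ 0.1  0.  -1.4] op 0.332 t 12.2667 j [-0.67  0.56  0.77  2.11 -0.62  0.7  -1.55]
shift cm [ 0.17  0.07 -0.15] rot [-0.     0.     0.001] at [0.5096 0.0023 0.0708] yaw -2.059 F [ 0.7  0.9 -2. ] op 0.337 t 12.4167 j [-0.67  0.56  0.77  2.11 -0.62  0.7  -1.55]
```

View pics/o3.png

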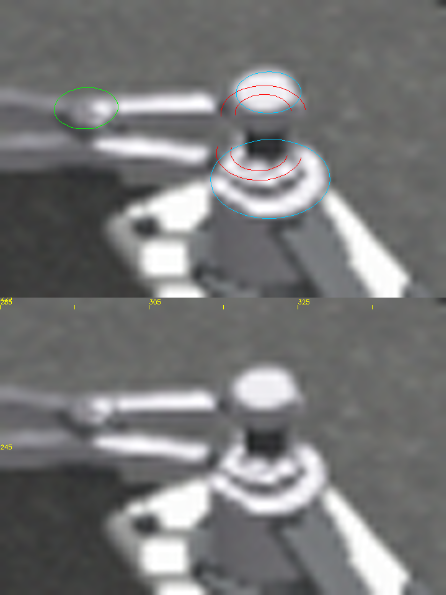

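View pics/w10c.png

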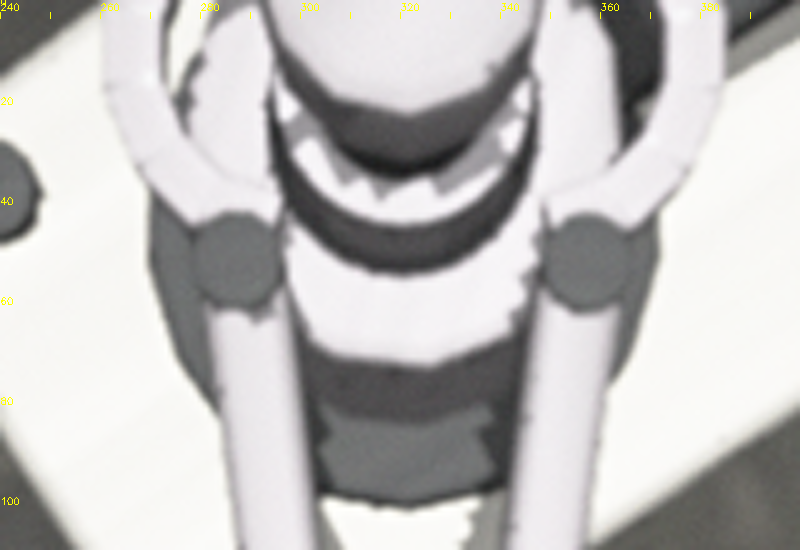

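```bash
python3 -c "
from h import *
c=calibration('wrist');s=state();R=np.array(s['tcp_rot']);p=np.array(s['ee_pos'])
T=lambda uv,z:R.T@(plane('w',uv,z,c)-p)*1000
print('cap near rim',T((321,22.5),.076)+[8.4,0,0],'body rim',T((321,35),.066)+[9,0,0],'sleeve rim',T((322,72),.044)+[17,0,0],'ring 112.7,1.2')
print('sleeve inner?',T((321,54),.044),T((321,40),.044),T((321,45),.044))
"
```

```text
cap near rim [111.12937778   0.72842629  -5.20213763] body rim [111.14143206   0.7519677    4.79786163] sleeve rim [112.22309455   1.19184835  26.79783457] ring 112.7,1.2
sleeve inner? [101.54674111   0.80370415  26.7978579 ] [106.36196915   0.80319131  26.79784338] [104.65236451   0.80337208  26.79784854]
```

The wrist camera now puts the shaft at tool (111–112, 0.8) mm and the ring at (112.7, 1.2) mm, about 1 mm apart. Force is steady and the shaft is still up, so I'll settle briefly and hand in.

```bash
python3 -m crank '[[0,0,0,0,0,0,0],[0,0,0,0,0,0,0],[0,0,0,0,0,0,0],[0,0,0,0,0,0,0]]'; python3 -c "
from h import *
togo([.5108,.0009,.0723],-2.06); print(np.abs(state()['joint_velocities']).max())
print(job_done())"
```

```text
time: 12.75
ee_pos: [0.5096, 0.0023, 0.0708]
tcp_rot: [[0.883, -0.469, -0.0], [-0.469, -0.883, 0.0], [-0.0, -0.0, -1.0]]
ft_force: [0.2, -0.2, -1.4]
opening: 0.336
shift cm [ 0.18  0.07 -0.15] rot [-0.     0.     0.001] at [0.5096 0.0023 0.0708] yaw -2.059 F [ 0.2 -0.2 -1.4] op 0.336 t 12.75 j [-0.67  0.56  0.77  2.11 -0.62  0.7  -1.55]
0.0013688006329676758
the job is handed in; nothing more can be done
None
```

I handed the job in at 12.75 s; no verdict came back. I pressed the treadle to its stop and it stayed down. I then picked up the black pliers by both handles, squeezed them and lowered the spread ring over the shaft to the groove.

**Last checks**
- **Shaft:** it stayed up throughout, with its top unchanged in the side view while the ring went down.
- **Pliers:** held squeezed at about 28 mm on the gripper's opening scale. They had not moved in the grip since leaving the desk, so I take them as level; I did not measure their tilt.
- **Forces:** the wrist showed only about 1.4 N downward, roughly the pliers' own weight, so I saw no sign of them bearing on the jig. The arm was at rest.
- **Ring to shaft axis:** about 1 mm off by the wrist camera.

**What disagreed:** the fixed cameras suggested the ring was off by 2–3 mm, either sideways or too high. I lowered it 2 mm and shifted it 0.5 mm as a compromise. I estimate it finished within about 2 mm of the groove's middle height and 1–3 mm of the axis.

I did not touch any of the bystanders, but I did not re-measure where they stand afterwards.

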